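Two strokes of the spring-return roller feeder

ROBOT

A 6-joint arm with a two-finger parallel gripper is mounted at the origin on a cart in front of the work surface, level with it; the furniture and walls round the work are solid. World frame = base frame: x ahead of the robot, y to its left, z up, the work surface at z = 0. Lengths are in m, angles in rad, forces in N, time in s.
With the tool pointing down it reaches from about 0.3 to 0.825 m from the base axis. Payload 5.4 kg.
Tool frame: the origin (TCP) lies on the centre line of the jaws, within the pads' length; the fingertips stand 22 mm ahead of it and the grasp point (between the pads) lies 3 mm ahead of it; z points along the fingers, y is the line along which they close (so a half turn about z gives the same grasp; the last joint's range is limited). The gripper opens to 92 mm and grips with 3 to 60 N. Pads are 20 mm wide; open, the fingers measure 128 mm over their backs; the gripper's body (75 mm by 189 mm) begins 69 mm behind the grasp point.
Start: joints at [1.078, 0.158, 1.597, -0, 1.386, -0.21], TCP at [0.16, 0.552, 0.237] pointing down, gripper open.
Joint ranges: [-2.91, 2.91], [-0.94, 2.29], [0.18, 2.7], [-1.29, 4.43], [0.17, 2.64], [-3, 3]. Speed limits (rad/s): [2.57, 2.57, 3.14, 3.14, 3.14, 3.14].

INTERFACE

Orientations are given as a rotation vector (axis times angle).
In Python, from workcell import * gives the robot as it stands. Calls block until the motion is done:
- goto(position, orientation): joint-space move of the TCP to a pose.
- line_to(position, rot=None, max_speed=0.15): straight line of the TCP; rot=None keeps the orientation; max_speed is the mean speed in m/s.
- set_joints(angles): joint-space move.
- set_gripper(opening, newtons=None): opening from 0.0 (shut) to 1.0 (fully open); newtons is the grip in N (None keeps the last); returns when the fingers have stopped.
- hold(seconds).
- inverse_kinematics(position, orientation): joint angles nearest the present ones, or None.
- read_camera(name): name is "scene" or "top"; returns a dict with "pixels" (420x560x3 uint8, blue, green, red), "fx", "fy", "cx", "cy" (pixels), "R" (3x3) and "t" (3): a world point X has camera coordinates R X + t. Camera axes: x right, y down, z forward; pixel columns grow to the right and rows downward; lengths in m; the calibration is good to about 2 mm. A picture is of the moment at which its call begins. There is no depth.
A pose or a line that the arm cannot do raises MotionError and nothing moves.
- job_done(): hands the job in; it is judged then, once.
Trained networks look in a picture, given as the dict that the camera call returned (one of the last four; its "shot" number tells which), for a name from the list of things; names that differ only in an ending like _2 or _b are one class to them, and where a whole thing is asked for, a point or a joint stands for the part that bears it (a point fixed in the world has none). Each returns a list of dicts, best first, with "p" (0 to 1); they miss things now and then, are a little off and sometimes report something else, mostly with a low value. They report only what shows in the picture. A call takes as long as a camera call.
- cut_out(query, picture): "region" (420x560 bool, what is visible of it).
- place_of(query, picture): "location" ([x, y, z] in m, in the coordinates of the camera as it stood for that picture, good to about 4 mm: a listed point, or the origin of a listed thing).
Readings, each from a call of its own:
- current_clock(): time.
- current_joints(): joint angles.
- current_joint_vel(): joint speeds.
- current_effort(): joint torques, N m.
- current_ee_pos(): TCP position.
- current_tool_rot(): TCP orientation.
- current_contact_force(): force on the tool from outside, world axes, zero at the start.
- current_ft_torque(): the same for the moment, N m.
- current_opening(): opening from 0.0 (shut) to 1.0 (fully open).
- current_grip_force(): force on a finger pad.
Only numpy, scipy, OpenCV 4.12 (cv2) and the standard library are available. Lean on these libraries where they do the work, as an engineer would, in place of code of your own. Each camera call takes 0.05 s, during which the arm holds its last target. There are 200 camera calls.

TASK

Feed two nylon rollers out of the hand feeder into the steel tray with two full strokes of its spring slide: each time push the black bar towards the magazine until the stroke counter's plunger is pressed fully in, gently enough not to ram it, then slip off the bar there so that the slide snaps all the way back by itself. Stop after two, leaving the third roller in the magazine and the slide home.

Things in the scene. Friction and masses are not known exactly. Their poses are not given: they have to be found in the camera images.
- feeder: Hand feeder screwed to the bench: steel base plate 130 x 175 x 10 mm, aluminium deck 40 mm up, upright square steel magazine (52 x 52 mm, top 118 mm up) with slotted sides. Origin on the bench under the magazine's axis, z up. The slide works along the feeder's own -y: push bar on the +y side of the magazine, outlet and tray on the -y side.
- magazine (a point): Centre of the magazine's floor (the deck top, 40 mm up). Three rollers are stacked here; one drops down after each stroke.
- slide (a joint): Travel (m) of the flat steel slide along feeder -y: 0 home, grows towards the magazine. A spring drives it home: 3.5 N at home, 9 N at 70 mm. Its blade pushes the lowest roller out of the outlet after some 35 to 45 mm. The stop block sets its end: anywhere from 48 to 74 mm, different each time, not given.
- push_bar (a point): Middle of the slide's black push bar, 74 mm up: an upright plate 92 mm long (feeder x), 10 mm thick (feeder y), from 55 to 87 mm up, 135 mm to the +y side of the magazine's axis when home. Push its +y face with shut fingers, then lift off over its top. Nothing else on that side is over 56 mm up (the bar's 30 x 30 mm foot); fingertips 60 mm up or more are clear.
- trip (a joint): How far (m) the stroke counter's plunger is pressed: 0 out, 0.005 fully in. It sticks out of a grey stop block (24 x 30 x 50 mm) on the feeder's -x side, at a place that differs; a lug on the slide meets it 5 mm before the slide's end. It takes 1 N at first, 11 N fully in, besides the slide's spring (20 N in all at the bar); then a hard stop. Over 25 N on it harms the counter.
- tray: Open steel tray fixed under the outlet's nose: 110 mm along its x (the stroke's line), 160 mm along its y, 28 mm high, floor 2 mm. Origin at the centre of its underside.
- roller_1: Lowest white nylon roller, diameter 40 mm, 16 mm high, 30 g. Origin at the centre of its underside. It comes out first.
- roller_2: Middle roller, the same kind; comes out second.
- roller_3: Top roller, the same kind; must stay in the magazine and sink to its floor.

How it is judged:
On the way, in this order (a step that is already met when the one before it is completed fails the run):
1. first stroke: the slide is at its end, with the counter plunger pressed in at least 3.5 mm of its 5 mm (value of joint trip above 0.0035 m), for 0.1 s.
2. first stroke: let go near its end, the slide springs back with nothing touching it (value of joint slide above 0.015 m and velocity of joint slide below -0.1 m/s and contact force between each of the arm, the fingers and slide below 0.2 N).
3. first stroke: the slide is back home and let go (value of joint slide below 0.003 m and contact force between the fingers and slide below 0.2 N), for 0.1 s.
4. second stroke: the slide is at its end, with the counter plunger pressed in at least 3.5 mm of its 5 mm (value of joint trip above 0.0035 m), for 0.1 s.
5. second stroke: let go near its end, the slide springs back with nothing touching it (all of step 2).
6. second stroke: the slide is back home and let go (all of step 3), for 0.1 s.
At the end, for the whole second after the job is handed in: The first two rollers lie at rest in the tray (centres inside its walls, under 45 mm up, slower than 50 mm/s), the third stands on the magazine's floor (within 6 mm of its axis, within 5 mm of the deck), and the slide is home within 3 mm (x of roller_1 in the frame of tray between -0.055 and 0.055 m and y of roller_1 in the frame of tray between -0.08 and 0.08 m and height (world z) of each of roller_1, roller_2 below 0.045 m and linear speed of each of roller_1, roller_2 below 0.05 m/s and x of roller_2 in the frame of tray between -0.055 and 0.055 m and y of roller_2 in the frame of tray between -0.08 and 0.08 m and horizontal distance between roller_3 and magazine below 0.006 m and z of roller_3 in the frame of magazine below 0.005 m and value of joint slide below 0.003 m); the robot touches nothing.
It fails at once if the counter plunger is rammed: more than 25 N from the slide (contact force between slide and trip above 25 N).
It also fails if it takes over 58 s, if anything falls off the work surface, if the arm or the gripper's body presses on something with over 40 N, if the wrist force passes 120 N, or if a joint passes its speed limit or range.

## Working session

There is one attempt and no reset: what is moved stays moved. The work goes in short steps, each a Python script; the robot and the scene stay as the last script left them, time stands still between calls to the robot, and variables do not carry over. Pictures are saved under pics/ and viewed, at most 10 in all, crops included, and the job is handed in when it is done.

```bash
mkdir -p pics; ls; python3 - <<'E'
from workcell import *
import cv2,numpy as np
for n in("scene","top"):
    d=read_camera(n); cv2.imwrite(f"pics/{n}0.png",d["pixels"])
    R=np.array(d["R"]);t=np.array(d["t"])
    print(n,d["fx"],"cam",-R.T@t)
    for q in("feeder","magazine","push_bar","tray","trip","roller_3"):
        try:
            for r in place_of(q,d)[:2]: print(q,round(r["p"],2),np.round(R.T@(np.array(r["location"])-t),4))
        except Exception as e: print(q,e)
print(current_clock(),current_tool_rot(),current_contact_force())
E
```

```text
pics
workcell.py
scene 545.0080949609585 cam [ 0.15847539 -0.80425468  0.58851604]
feeder 0.88 [ 0.4631 -0.2303 -0.0012]
magazine 0.95 [ 0.4627 -0.233   0.04  ]
push_bar 0.56 [ 0.4855 -0.0993  0.0728]
tray 0.9 [ 0.4522 -0.2896 -0.0016]
trip it knows: feeder, magazine, push_bar, roller, tray
roller_3 0.4 [ 0.456  -0.2338  0.0403]
top 418.5643223260489 cam [ 0.38805121 -0.21532531  0.92470741]
feeder 0.93 [ 0.4632 -0.2284 -0.0022]
magazine 0.56 [ 0.4622 -0.2325  0.0382]
magazine 0.23 [ 0.4625 -0.2309 -0.0026]
push_bar 0.69 [ 0.486  -0.094   0.0677]
tray 0.9 [ 4.545e-01 -2.925e-01 -4.000e-04]
trip it knows: feeder, magazine, push_bar, roller, tray
roller_3 0.78 [ 0.4662 -0.2285  0.0721]
0.6 [4.42787278e-01 3.11021791e+00 2.21291704e-05] [ 0.25524894 -0.51699433  0.03557851]
```

View pics/top0.png

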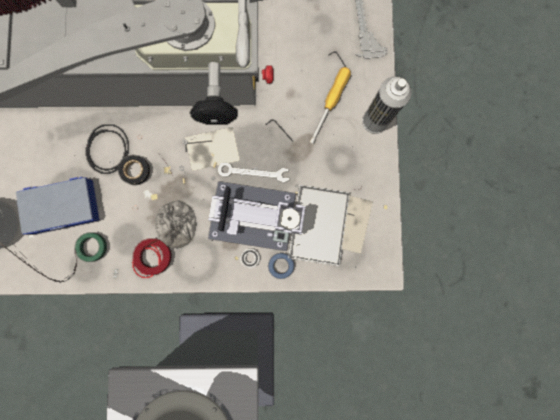

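View pics/scene0.png

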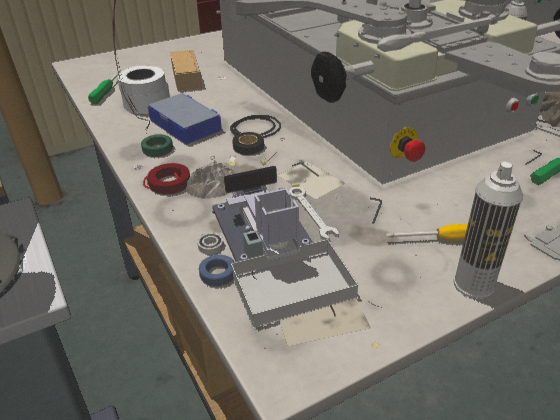

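The top view shows the feeder at about (255,215), with its black bar at (222,208), the magazine at (290,217) and the tray at (320,225). The stroke runs to the right in the image. In the scene view the bar is at (250,178) and the machine's handwheel at (328,77), so I'll triangulate the wheel and refine the yaw.

```bash
cat > h.py <<'E'
from workcell import *
import cv2,numpy as np
from scipy.spatial.transform import Rotation as Ro
def P(d):
    K=np.array([[d["fx"],0,d["cx"]],[0,d["fy"],d["cy"]],[0,0,1]])
    return K@np.c_[np.array(d["R"]),np.array(d["t"])]
def plane(d,uv,z):
    M=P(d); H=M[:,[0,1,3]].copy(); H[:,2]+=M[:,2]*z
    return cv2.perspectiveTransform(np.float64(uv).reshape(-1,1,2),np.linalg.inv(H)).reshape(-1,2)
E
python3 - <<'E'
from h import *
s=read_camera("scene");d=read_camera("top")
for a,b in(((328,77),(213,110)),((345,75),(213,110))):
    X=cv2.triangulatePoints(P(s),P(d),np.float64(a),np.float64(b));print("wheel",(X[:3]/X[3]).ravel())
print("wheel edges z.25",plane(d,[(190,110),(238,110),(213,124)],.2).round(3).tolist())
print("machine",plane(d,[(0,105),(250,105)],0.0).round(3).tolist())
for n,c in(("top",d),("scene",s)):
  for q,z in(("tray",.028 if n=="top" else .0),("push_bar",.087),("feeder",.01)):
    r=cut_out(q,c)
    if not r: continue
    m=r[0]["region"].astype(np.uint8); k=max(cv2.findContours(m,0,1)[0],key=cv2.contourArea)
    xy=plane(c,k,z); re=cv2.minAreaRect((xy*1000).astype(np.float32)); print(n,q,round(r[0]["p"],2),np.round(re[0],1),np.round(re[1],1),round(re[2],1))
x0,y0,w,h=200,175,110,80
cv2.imwrite("pics/crop1.png",cv2.resize(d["pixels"][y0:y0+h,x0:x0+w],None,fx=7,fy=7,interpolation=2))
E
```

```text
wheel [ 0.63929096 -0.09704684  0.22068451]
wheel [ 0.65489782 -0.10577095  0.22192385]
wheel edges z.25 [[0.649, -0.053], [0.648, -0.139], [0.623, -0.095]]
machine [[0.737, 0.425], [0.731, -0.146]]
top tray 0.68 [ 454.1 -294.1] [111.  163.4] 80.5
top push_bar 0.56 [ 465.6 -135.6] [124.6  88.1] 62.7
top feeder 0.73 [ 475.7 -158.7] [206.5 130. ] 80.5
scene tray 0.96 [ 462.5 -283.8] [138.4 175.4] 80.9
scene push_bar 0.69 [ 460.2 -153.6] [144.4  87.9] 65.5
scene feeder 0.7 [ 487.7 -109.3] [260.7 144.2] 78.5
```

View pics/crop1.png

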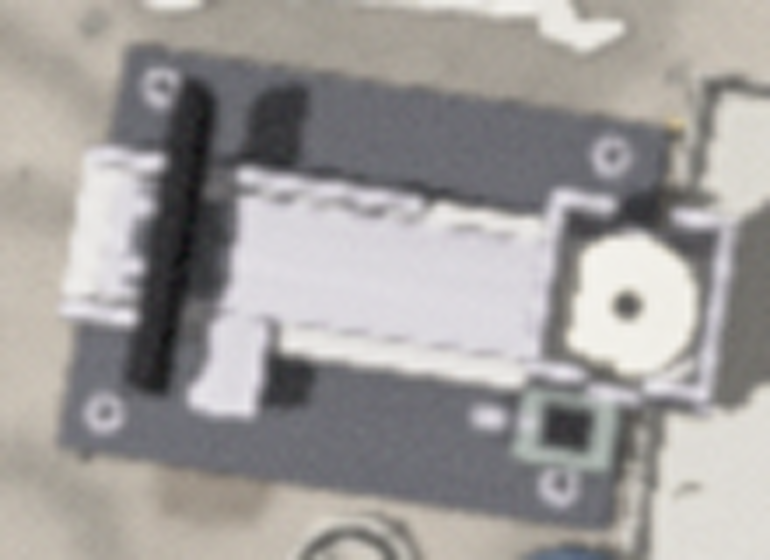

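The crop shows the bar's centre at about (170,235), the lug at (235,370), the plunger tip at (490,415) and the block at (565,430), with yaw near 9.5°. The gap between lug and plunger is roughly 60 mm. The handwheel is at x ≥ 0.62, which is clear.

```bash
cat >> h.py <<'E'
a=np.radians(9.5); U=np.array([np.sin(a),np.cos(a),0]); V=np.array([np.cos(a),-np.sin(a),0])
M0=np.array([.4625,-.231,0]); ROT=Ro.from_matrix(np.c_[U,V,[0,0,-1]]).as_rotvec()
def at(s,z): return (M0+U*s+np.array([0,0,z])).tolist()
def F(): return float(np.dot(current_contact_force(),U))
def S(): return float(np.dot(np.array(current_ee_pos())-M0,U))
E
python3 - <<'E'
from h import *
set_gripper(0.0,40)
goto(at(.185,.2),ROT); print(current_clock())
line_to(at(.185,.099),max_speed=.15); print(current_clock(),F(),S(),current_joints())
f0=F(); s=.162
line_to(at(s,.099),max_speed=.08); print(current_clock(),F())
while F()-f0<1.5 and s>.135:
    s-=.002; line_to(at(s,.099),max_speed=.05); print(round(s,4),round(S(),4),round(F()-f0,2),round(current_clock(),2))
E
```

```text
4.7917
5.6167 -0.5739377300448715 0.18499421665266474 [-3.42312323e-01  1.09672529e-01  1.93972751e+00  2.36163668e-06
  1.09055967e+00 -1.76783343e-01]
6.0583 0.6888995403044192
0.16 0.1601 0.92 6.31
0.158 0.158 0.02 6.56
0.156 0.1559 0.94 6.81
0.154 0.1539 0.56 7.06
0.152 0.1519 1.0 7.31
0.15 0.1501 2.17 7.56
```

```bash
cat >> h.py <<'E'
def Fm(n=5):
    return float(np.mean([F() for _ in range(n)]))
def stroke(f0,z=.099,fast=.041,start=.150):
    s=start-fast; line_to(at(s,z),max_speed=.06); hold(.1)
    base=[]; rise=0
    while start-s<.078:
        f=Fm()-f0; x=start-s; sp=3.5+78.6*x
        if len(base)<2: base.append(f-sp)
        rise=f-sp-np.mean(base)
        print(f"x {x*1e3:.1f} S {1e3*(start-S()):.1f} f {f:.2f} rise {rise:.2f} t {current_clock():.2f}")
        if rise>=9.6 or f>24: break
        s-=.001 if rise<2.5 else .0005
        line_to(at(s,z),max_speed=.05)
    return s,rise
E
python3 - <<'E'
from h import *
t=current_clock();f0=-0.0
print(Fm(),current_clock()-t)
s,r=stroke(f0)
E
```

```text
1.5986735282097133 0.0
x 41.0 S 40.2 f 5.69 rise 0.00 t 8.49
x 42.0 S 40.9 f 6.71 rise 0.47 t 8.74
x 43.0 S 41.8 f 6.56 rise 0.24 t 8.99
x 44.0 S 42.8 f 7.35 rise 0.96 t 9.24
x 45.0 S 43.8 f 7.08 rise 0.61 t 9.49
x 46.0 S 44.8 f 7.29 rise 0.73 t 9.74
x 47.0 S 45.8 f 7.38 rise 0.75 t 9.99
x 48.0 S 46.8 f 6.89 rise 0.18 t 10.24
x 49.0 S 47.8 f 6.89 rise 0.10 t 10.49
x 50.0 S 48.7 f 6.86 rise -0.00 t 10.74
x 51.0 S 49.7 f 7.78 rise 0.83 t 10.99
x 52.0 S 50.7 f 7.43 rise 0.40 t 11.24
x 53.0 S 51.7 f 6.79 rise -0.31 t 11.49
x 54.0 S 52.6 f 8.53 rise 1.35 t 11.74
x 55.0 S 53.6 f 7.13 rise -0.13 t 11.99
x 56.0 S 54.6 f 8.28 rise 0.94 t 12.24
x 57.0 S 55.6 f 7.76 rise 0.34 t 12.49
x 58.0 S 56.6 f 8.05 rise 0.56 t 12.74
x 59.0 S 57.5 f 7.81 rise 0.24 t 12.99
x 60.0 S 58.5 f 7.70 rise 0.04 t 13.24
x 61.0 S 59.5 f 7.86 rise 0.13 t 13.49
x 62.0 S 60.5 f 8.55 rise 0.74 t 13.74
x 63.0 S 61.4 f 9.19 rise 1.30 t 13.99
x 64.0 S 62.4 f 7.84 rise -0.13 t 14.24
x 65.0 S 63.4 f 7.97 rise -0.08 t 14.49
x 66.0 S 64.4 f 8.59 rise 0.46 t 14.74
x 67.0 S 65.1 f 10.40 rise 2.20 t 14.99
x 68.0 S 65.8 f 10.78 rise 2.50 t 15.24
x 69.0 S 66.5 f 11.59 rise 3.23 t 15.49
x 69.5 S 66.7 f 12.47 rise 4.07 t 15.74
x 70.0 S 67.1 f 13.96 rise 5.52 t 15.99
x 70.5 S 67.4 f 14.14 rise 5.66 t 16.24
x 71.0 S 67.7 f 14.12 rise 5.60 t 16.49
x 71.5 S 68.1 f 14.91 rise 6.36 t 16.74
x 72.0 S 68.4 f 15.66 rise 7.07 t 16.99
x 72.5 S 68.7 f 16.75 rise 8.12 t 17.24
x 73.0 S 69.1 f 17.42 rise 8.75 t 17.49
x 73.5 S 69.4 f 17.33 rise 8.61 t 17.74
x 74.0 S 69.8 f 18.46 rise 9.71 t 17.99
```

```bash
python3 - <<'E'
from h import *
s=.150-.0745
line_to(at(s,.099),max_speed=.05); hold(.2); print(Fm(),S())
line_to(at(s,.179),max_speed=.25); print(current_clock(),F(),S())
hold(.4)
d=read_camera("top");R=np.array(d["R"]);t=np.array(d["t"])
for q in("push_bar","roller_1"):
    for r in place_of(q,d): print(q,round(r["p"],2),np.round(R.T@(np.array(r["location"])-t),4))
c=read_camera("scene")
cv2.imwrite("pics/mid.png",np.hstack([cv2.resize(d["pixels"][150:290,170:370],(400,280)),cv2.resize(c["pixels"][140:350,150:400],(333,280))]))
E
```

```text
19.28308413539129 0.07987647256457862
18.9083 0.006098952999261616 0.07482182725318727
roller_1 0.73 [ 0.4507 -0.3101  0.0175]
roller_1 0.58 [ 0.4677 -0.2327  0.0389]
roller_1 0.52 [ 0.4658 -0.2294  0.0554]
```

View pics/mid.png

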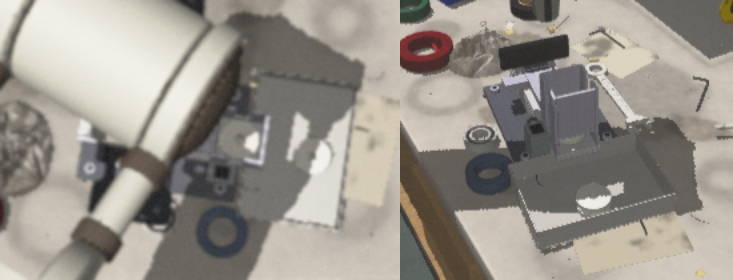

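The first stroke worked: the bar is home at (535,50) and roller 1 lies in the tray at (595,200). Now for the second.

```bash
python3 - <<'E'
from h import *
line_to(at(.175,.179),max_speed=.15)
line_to(at(.175,.099),max_speed=.12); hold(.2); f0=Fm(); print("f0",f0)
line_to(at(.150,.099),max_speed=.05)
s,r=stroke(0.,fast=.061); s-=.0005
line_to(at(s,.099),max_speed=.05); hold(.2); print(Fm(),.150-S())
line_to(at(s,.179),max_speed=.25); hold(.4)
line_to(at(.2,.22),max_speed=.2)
goto(at(.4,.25),ROT); hold(.3); print(current_clock())
d=read_camera("top");R=np.array(d["R"]);t=np.array(d["t"])
for q in("push_bar","roller_1"):
    for r in place_of(q,d): print(q,round(r["p"],2),np.round(R.T@(np.array(r["location"])-t),4))
c=read_camera("scene")
cv2.imwrite("pics/end.png",np.hstack([cv2.resize(d["pixels"][150:290,170:370],(400,280)),cv2.resize(c["pixels"][140:350,150:400],(333,280))]))
E
```

```text
f0 0.2618552855229382
x 61.0 S 59.6 f 7.18 rise 0.00 t 23.26
x 62.0 S 60.5 f 8.45 rise 0.60 t 23.51
x 63.0 S 61.4 f 8.42 rise 0.49 t 23.76
x 64.0 S 62.4 f 8.48 rise 0.47 t 24.01
x 65.0 S 63.3 f 8.91 rise 0.81 t 24.26
x 66.0 S 64.3 f 8.70 rise 0.53 t 24.51
x 67.0 S 65.1 f 10.59 rise 2.34 t 24.76
x 68.0 S 65.8 f 10.48 rise 2.15 t 25.01
x 69.0 S 66.5 f 12.56 rise 4.15 t 25.26
x 69.5 S 66.7 f 13.21 rise 4.76 t 25.51
x 70.0 S 67.0 f 13.43 rise 4.95 t 25.76
x 70.5 S 67.4 f 14.32 rise 5.80 t 26.01
x 71.0 S 67.7 f 14.84 rise 6.28 t 26.26
x 71.5 S 68.0 f 15.38 rise 6.78 t 26.51
x 72.0 S 68.4 f 16.58 rise 7.94 t 26.76
x 72.5 S 68.7 f 17.27 rise 8.59 t 27.01
x 73.0 S 69.1 f 17.36 rise 8.64 t 27.26
x 73.5 S 69.4 f 18.16 rise 9.40 t 27.51
x 74.0 S 69.8 f 18.60 rise 9.80 t 27.76
19.0949923223253 0.07009541104695294
31.0083
push_bar 0.88 [ 0.4819 -0.095   0.0717]
roller_1 0.84 [ 0.447  -0.3274  0.0186]
roller_1 0.81 [ 0.4649 -0.2261  0.0411]
roller_1 0.5 [ 0.4514 -0.2912  0.0039]
```

View pics/end.png

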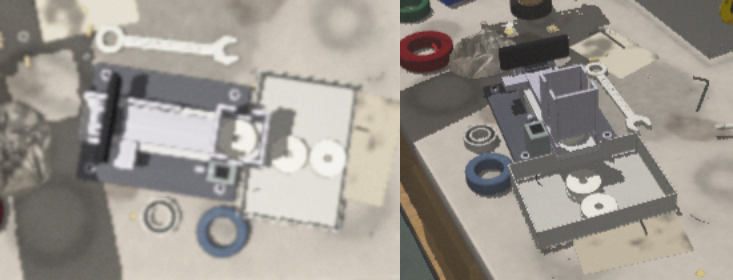

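The end picture shows both rollers flat in the tray at (292,153) and (327,158), the third on the magazine floor at (242,140), and the bar home at (110,115).

```bash
python3 -c "
from workcell import *
print(job_done())"
```

```text
the job is handed in; nothing more can be done
None
```

I made two full strokes and handed in the job: in the last pictures rollers 1 and 2 lie in the tray, roller 3 is on the magazine floor and the slide is home. The push never passed about 19.3 N at the bar, and it took about 31 s; the hand-in returned no verdict.

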